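# Open the safety cap of the hearing-aid drying jar

## Robot

A 6-joint arm with a two-finger parallel gripper is mounted at the origin on the work surface. World frame = base frame: x ahead of the robot, y to its left, z up, the work surface at z = 0. Lengths are in mm, angles in rad, forces in N, time in s.
With the tool pointing down it reaches from about 275 to 1000 mm from the base axis. Payload 8.4 kg.
Tool frame: the origin (TCP) lies between the finger pads; the fingertips stand 8 mm ahead of it and the grasp point (between the pads) lies 11 mm behind it (tcp_to_tips is the distance from the TCP to the fingertips, in mm); z points along the fingers, y is the line along which they close (so a half turn about z gives the same grasp; the last joint's range is limited). The gripper opens to 85 mm and grips with 20 to 120 N. Pads are 22 mm wide; open, the fingers measure 114 mm over their backs; the gripper's body (76 mm by 85 mm) begins 54 mm behind the grasp point. The pads swing forward as they close: fully open they stand 13 mm farther back than shut.
Start: joints at [1.232, 0.353, 1.633, -0, 1.155, -0.002], TCP at [206.541, 589.889, 239.281] pointing down, gripper open.
Joint ranges: [-2.63, 2.63], [-0.92, 2.1], [0.06, 2.66], [-1.3, 4.44], [0, 2.69], [-3.02, 3.02]. Speed limits (rad/s): [2.22, 2.22, 2.79, 3.14, 3.14, 3.14].

## Interface

Orientations are given as [roll, pitch, yaw] about the fixed x, y, z axes, in that order (R = Rz(yaw) Ry(pitch) Rx(roll)).
In Python, from rig import * gives the robot as it stands.
- The arm moves only by the tool step_arm, never from a script. Its argument "motion" is a list of rows, each an object with "claw": the finger opening in mm, from 0 to 85.4; "delta_pos": the shift along the tool's x, y, z in mm, a list of three; "turn": the turn about the tool's z in rad. In form: [{"claw": claw, "delta_pos": [dx, dy, dz], "turn": turn}, ...]. A call has 1 to 8 rows; each row shifts and turns the commanded pose from where the row before left it, along the tool's axes as they then stand; what a row does not reach is not made up. A row lasts 1/12 s, in which the tool goes at most 41.7 mm and 7.16 degrees, less where a joint would pass 70% of its speed; a pose out of reach is approached as far as the arm can. A call is refused whole if a number of a shift passes 41.7 or a number of a turn 0.125, either way. A call with a gripper value outside its range is refused whole. The fingers move at their own pace and stop on an object; "force" is the grip in N (left out, the last holds). Time passes only in rows, so rows that do not move let the fingers close. It gives the time, the measured TCP pose, the force, the opening and the grip force at its end, in the units of the state.
- sense(): the state, without advancing time (a new reading comes with each control period).
- grab_frame(name): name is "scene" or "side" or "wrist"; returns a dict with "img" (400x640x3 uint8, red, green, blue), "vertical_fov" (degrees; the focal length in pixels is half the picture's height over the tangent of half this angle, whatever the lens; pixels are square), "cx", "cy" (the principal point, pixels), "D" ([k1, k2, p1, p2, k3] as OpenCV has them; the pictures are not rectified), "R" (3x3) and "t" (3): a world point X has camera coordinates R X + t. Camera axes: x right, y down, z forward; pixel columns grow to the right and rows downward; lengths in mm; the calibration is good to about 2 mm. A picture is of the moment at which its call begins. There is no depth.
- sign_off(): hands the job in; it is judged then, once.
The state is a dict: "clock": time; "qpos": joint angles; "qvel": joint speeds; "joint_efforts": joint torques, N m; "eef_pos": TCP position; "tcp_rot": TCP orientation; "contact_force": force on the tool from outside, world axes, zero at the start; "wrist_torque": the same for the moment, N m; "opening": opening from 0.0 (shut) to 1.0 (fully open); "grasp_force": force on a finger pad.
Only numpy, scipy, OpenCV 4.12 (cv2) and the standard library are available. Lean on these libraries where they do the work, as an engineer would, in place of code of your own. Each camera call takes 0.05 s, during which the arm holds its last target. There are 200 camera calls.

## Task

Tip the drying jar's neck up by pressing its cradle's tail paddle down until the cradle stops, and leave it tipped up. Then squeeze the two tabs of the safety cap in, turn the cap anticlockwise off its neck, and set it down - do not drop it - mouth down and flat inside the small square wooden tray. Leave the cup, bottle opener, battery strip tray and spectacle case where they are.

Things in the scene. Friction and masses are not known exactly. Their poses are not given: they have to be found in the camera images.
- cradle (a joint): tip angle of the jar's cradle in its stand, rad: 0 at the start (jar axis leaning 53 degrees from vertical, neck towards the stand's front), 0.436 at the hard stop (leaning 28 degrees). The level pivot lies 68 mm above the table over the stand's origin, along the stand's y. Stiff: about 4 N (never over 7 N) on the paddle moves it; it stays where it is left
- stand_origin (a point): stand of the jar: dark wooden base plate 150 x 130 x 10 mm fixed to the table, with two cheeks 78 mm high 49 mm either side of the jar. This point is on the table under the centre of the base; z up, x points away from the front: the jar's neck leans towards -x, the paddle sticks out on the +x side, y is the pivot's direction
- paddle (a point): centre of the top face of the tail paddle, a wooden plate 34 mm long, 50 mm wide, 10 mm thick, on an arm, 115 mm from the pivot, opposite to the neck. It swings about the pivot in the stand's x-z plane: from start to stop it sinks about 48 mm, from about 105 to 56 mm above the table (sloping 16 degrees up, then 9 down, outwards)
- cap_center (a point): centre (half-way up) of the grey safety cap of the white drying jar: 43 mm high, 58 mm round, closed top, 60 to 105 g. z = cap axis, out of the jar through the cap's top; y = line through its two tabs. It sits on the neck with about 1.5 mm of play and cannot be lifted before it is turned (see cap_seat)
- tab_l_face (a point): middle of the outer face of the white ribbed tab on the cap's +y side: the part to squeeze, 20 mm wide, 29 mm high along the cap's z. It lies 4 mm above cap_center along z and 34 mm from the axis (both tabs: 68 mm across, 56 mm fully squeezed). Below it a 12 mm wide catch tail goes on down to the cap's lower edge
- tab_r_face (a point): the same on the cap's -y side
- tab_l (a joint): how far the tab on the cap's +y side is pressed in, m: 0 out, 0.006 fully in. Spring: 2.4 N to start, 9.6 N fully in; springs back when let go
- tab_r (a joint): the same for the tab on the cap's -y side
- cap_seat (a point): point on the jar where cap_center is when the cap is on, 63.5 mm from the pivot along the jar axis; it tips with the cradle. z = jar axis, out of the mouth; x, y agree with the cap's while it is shut (y is 25 degrees clockwise, seen from the cap's top, from the stand's y). With both tabs in, turn 50 to 60 degrees anticlockwise (positive about z), then lift along z; clear after 45 mm
- shoulder (a point): centre of the jar's shoulder under the cap, 23.5 mm below cap_seat along z, same axes. Four posts 11 mm high stand on it, 31 to 38 mm from the axis, two beside each tab's tail: they block turning unless both tabs are in by 4 mm or more. Keep fingertips above them. Clockwise is blocked anyway; the cap lifts off only when turned by 40 to 120 degrees
- tray_in (a point): centre of the inner floor of the light wooden square tray fixed to the table, 130 x 130 mm outside, 120 x 120 mm inside, rim 14 mm above the table, floor 5 mm above the table; x and y along its sides. The cap set down in it has its centre 21.5 mm above this point
- cup: grey ceramic cup, 74 mm wide at the rim, 85 mm high, origin under its centre; bystander
- opener: flat steel bottle opener, 145 x 44 x 6 mm, lying along its x; bystander
- strip: clear battery strip tray with six button cells, 135 x 48 x 14 mm, origin under its centre; bystander
- case: black spectacle case, 160 x 62 x 40 mm, origin under its centre; bystander
Mind the look-alikes: they are no part of the job. Of the things shaped like the part that bears tray_in, the wooden one is meant.

How it is judged:
By the outcome, as a careful person would: the job done as asked, in the order asked, and still so for the second after the job is handed in, with the robot touching nothing.
It also fails if it takes over 61 s, if anything falls off the work surface, if the arm or the gripper's body presses on something with over 40 N, if the wrist force passes 120 N, or if a joint passes its speed limit or range.

## Working session

There is one attempt and no reset: what is moved stays moved. The work goes in short steps, Python scripts to look and compute and a tool call to move; the robot and the scene stay as the last step left them, time stands still between calls to the robot, and variables do not carry over. Pictures are saved under pics/ and viewed, at most 10 in all, crops included, and the job is handed in when it is done.

Besides the shell and the picture viewer there is one more tool, called after "Call:" by a JSON object that holds its "fn" and its "kwargs". step_arm: Moves the arm, as the interface text tells. Its arguments: {"type":"object","properties":{"motion":{"type":"array","items":{"type":"object","properties":{"claw":{"type":"number"},"delta_pos":{"type":"array","items":{"type":"number"}},"turn":{"type":"number"}}}},"force":{"type":"number"}},"required":["motion"]}

```bash
ls; mkdir -p pics; python3 - <<'E'
from rig import *
import cv2,pickle
print(sense())
d={}
for n in("scene","side","wrist"):
    f=grab_frame(n);d[n]=f;cv2.imwrite(f"pics/{n}0.png",f["img"][:,:,::-1])
    print(n,f["vertical_fov"],f["cx"],f["cy"],f["D"],(-f["R"].T@f["t"]).round(),f["R"][2].round(2))
pickle.dump(d,open("f0.pkl","wb"))
cv2.imwrite("pics/both0.png",__import__("numpy").vstack([cv2.resize(d[n]["img"][:,:,::-1],(480,300)) for n in("scene","side")]))
E
```

```text
pics
{'clock': 0.0, 'qpos': array([ 1.23158421e+00,  3.53645507e-01,  1.63414970e+00, -2.01594941e-05,
        1.15518368e+00, -2.41294544e-03]), 'qvel': array([-0.00054901,  0.00315414,  0.00058212,  0.00065655, -0.00193871,
        0.00121681]), 'joint_efforts': array([-3.19324236e-04, -6.05229735e+01, -3.42071056e+01, -7.89407477e-05,
        9.14389151e-03, -6.76246736e-05]), 'eef_pos': array([206.39989709, 589.43914503, 238.55665725]), 'tcp_rot': array([-3.14020638e+00,  1.50870350e-05,  2.80480164e+00]), 'contact_force': array([ 0.38762856, -0.17149061,  0.53978113]), 'wrist_torque': array([ 0.01899252, -0.03371085,  0.03655159]), 'grasp_force': 0.0, 'opening': 0.9996536459391894}
scene 56.90794541430172 317.1861507192165 197.14198404996307 [-0.01654662  0.          0.          0.          0.        ] [1157. -872.  805.] [-0.53  0.62 -0.58]
side 42.34260012367254 315.7860915865434 196.3784357630531 [-0.02698276  0.          0.          0.          0.        ] [ 160. -964. 1198.] [ 0.26  0.57 -0.78]
wrist 66.12126441693921 319.02562000323303 200.56363718225103 [-0.04383891  0.          0.          0.          0.        ] [133. 615. 373.] [ 0.29 -0.1  -0.95]
```

View pics/scene0.png

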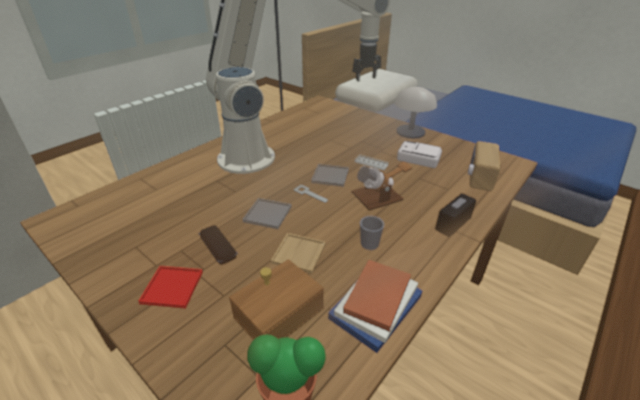

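View pics/side0.png

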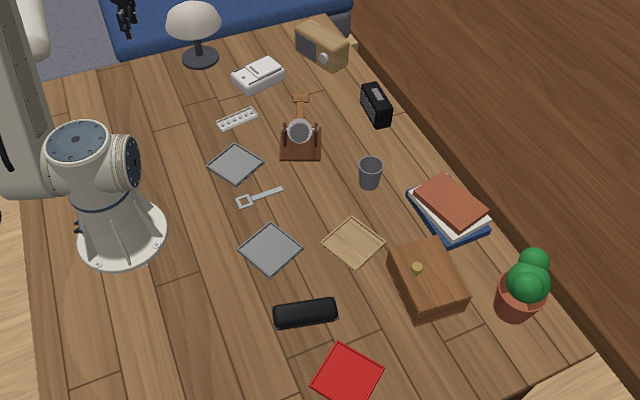

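The side view shows the stand with jar at (300,135), the paddle at (300,98), the wooden tray at (353,242) and the cup at (370,172). The scene view shows the stand at (377,190) and the tray at (298,250).

```bash
cat > h.py <<'E'
import numpy as np,cv2
def K(f):
    h=f["img"].shape[0]/2/np.tan(np.radians(f["vertical_fov"]/2))
    return np.array([[h,0,f["cx"]],[0,h,f["cy"]],[0,0,1.]])
def ray(f,p):
    u=cv2.undistortPoints(np.array([[p]],float),K(f),np.array(f["D"]))[0,0]
    R=np.array(f["R"]);return -R.T@np.array(f["t"]),R.T@np.r_[u,1]
def onz(f,p,z):
    c,d=ray(f,p);return c+d*(z-c[2])/d[2]
def proj(f,X):
    R=np.array(f["R"]);r=cv2.projectPoints(np.atleast_2d(np.array(X,float)),cv2.Rodrigues(R)[0],np.array(f["t"],float),K(f),np.array(f["D"]))
    return r[0][:,0]
def tri(f,p,g,q):
    c,d=ray(f,p);e,b=ray(g,q);s=np.linalg.lstsq(np.c_[d,-b],e-c,rcond=None)[0]
    x=c+d*s[0];y=e+b*s[1];return (x+y)/2,np.linalg.norm(x-y)
E
python3 - <<'E'
import pickle,cv2,numpy as np
from h import *
d=pickle.load(open("f0.pkl","rb"));s=d["side"];c=d["scene"]
a=cv2.resize(s["img"][85:175,265:355],None,fx=4.4,fy=4.4,interpolation=2)
b=cv2.resize(c["img"][145:215,340:430],None,fx=4.4,fy=4.4,interpolation=2)
e=cv2.resize(s["img"][210:275,315:395],None,fx=4.4,fy=4.4,interpolation=2)
o=np.zeros((600,800,3),np.uint8)
o[:a.shape[0],:a.shape[1]]=a
o[:b.shape[0],400:400+b.shape[1]]=b
o[310:310+e.shape[0],400:400+e.shape[1]]=e[:290,:400]
cv2.imwrite("pics/crops.png",o[:,:,::-1])
print("tray",onz(s,(353,242),14),onz(c,(298,252),14))
print("stand",onz(s,(300,143),10),onz(s,(300,98),105))
E
```

```text
tray [ 577.03478266 -285.25274807   14.        ] [ 582.37932634 -290.83400288   14.        ]
stand [591.43410401 126.99167047  10.        ] [634.62863324 225.8993385  105.        ]
```

View pics/crops.png

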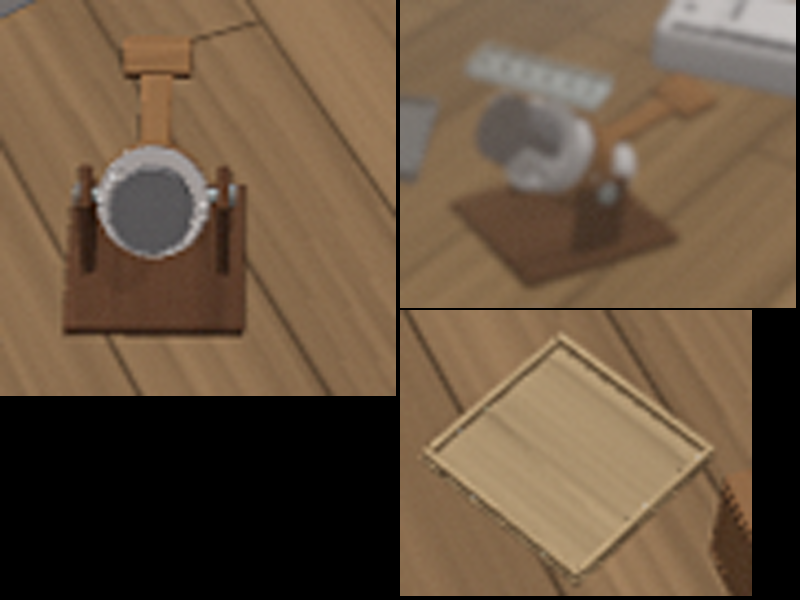

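The crops show the stand's base front edge at crop (66..243,326), the paddle's top face at (124..190,38..68), and the cap dark at (152,210). The tray corners are at crop (560,336), (711,449), (577,573) and (428,452).

```bash
python3 - <<'E'
import pickle,cv2,numpy as np
from h import *
d=pickle.load(open("f0.pkl","rb"));s=d["side"];c=d["scene"]
S=lambda u,v:(265+u/4.4-.4,85+v/4.4-.4)
C=lambda u,v:(340+(u-400)/4.4-.4,145+v/4.4-.4)
T=lambda u,v:(315+(u-400)/4.4-.4,210+(v-310)/4.4-.4)
P=lambda n,x:print(n,np.round(x,1))
fl=onz(s,S(65,327),10);fr=onz(s,S(244,327),10);br=onz(s,S(245,185),10);P("base side fl fr br",[fl,fr,br]);print(np.linalg.norm(fl-fr),np.linalg.norm(fr-br))
q=[onz(c,C(*p),10) for p in((450,206),(530,278),(678,238))];P("base scene",q);print(np.linalg.norm(q[0]-q[1]),np.linalg.norm(q[2]-q[1]))
pl=[onz(s,S(*p),105) for p in((124,38),(190,40),(190,68),(123,67))];P("paddle",pl);P("c",np.mean(pl,0))
P("pad tri",tri(s,S(157,53),c,C(688,95)))
t=np.array([onz(s,T(*p),14) for p in((560,336),(711,449),(577,575),(426,452))]);P("tray",t);P("c",t.mean(0));P("sides",np.linalg.norm(np.diff(t,axis=0),axis=1))
for a,b in((0,1),(3,2),(1,2),(0,3)):print(np.degrees(np.arctan2(*(t[b]-t[a])[[1,0]])))
# pivot pins
P("pins",[onz(s,S(76,190),68),onz(s,S(236,190),68)])
E
```

```text
base side fl fr br [[505.4  88.4  10. ]
 [622.2  37.7  10. ]
 [682.1 170.1  10. ]]
127.32425245673993 145.3652706241882
base scene [[509.9  79.7  10. ]
 [619.4  39.5  10. ]
 [682.4 165.7  10. ]]
116.62339127228746 141.06601625187147
paddle [[622.2 256.7 105. ]
 [665.8 235.4 105. ]
 [653.6 206.8 105. ]
 [609.4 227.2 105. ]]
c [637.8 231.5 105. ]Traceback (most recent call last):
  File "<stdin>", line 11, in <module>
  File "<stdin>", line 7, in <lambda>
    return _wrapfunc(a, 'round', decimals=decimals, out=out)
    return _wrapit(obj, method, *args, **kwds)
    conv = _array_converter(obj)
ValueError: setting an array element with a sequence. The requested array has an inhomogeneous shape after 1 dimensions. The detected shape was (2,) + inhomogeneous part.
```

```bash
cat >> h.py <<'E'
def go(st,X,yaw=None):
    """turn (tool rad) then shift in tool axes to bring the TCP to X"""
    y0=st["tcp_rot"][2]; y=y0 if yaw is None else yaw
    t=-((y-y0+np.pi)%(2*np.pi)-np.pi); D=np.array(X)-st["eef_pos"]
    x=np.array([np.cos(y),np.sin(y),0]);yy=np.array([np.sin(y),-np.cos(y),0])
    return "turn %.3f shift %s"%(t,np.round([D@x,D@yy,-D[2]],1))
E
python3 - <<'E'
import pickle
from rig import *
from h import *
d=pickle.load(open("f0.pkl","rb"));s=d["side"];c=d["scene"]
T=lambda u,v:(315+(u-400)/4.4-.4,210+(v-310)/4.4-.4)
t=np.array([onz(s,T(*p),14) for p in((560,336),(711,449),(577,575),(426,452))]);print("tray",t.round(1),t.mean(0).round(1),np.linalg.norm(np.diff(t,axis=0),axis=1))
for a,b in((0,1),(3,2),(1,2),(0,3)):print(np.degrees(np.arctan2(*(t[b]-t[a])[[1,0]])).round(1))
print("lamp base",onz(s,(200,60),0),onz(c,(411,130),0),"shade",tri(s,(194,22),c,(413,98)))
print("box",onz(s,(258,75),40),"radio",onz(s,(322,45),60),"cup",onz(s,(370,160),85),onz(c,(371,222),85))
print("books", onz(s,(450,205),60),"box2",onz(s,(427,270),80), tri(s,(417,268),c,(265,273)))
st=sense()
print(go(st,(638.8,233.4,140),np.radians(160.7+63.1)),go(st,(638.8,233.4,300)))
E
```

```text
tray [[ 611.9 -201.7   14. ]
 [ 659.7 -318.4   14. ]
 [ 542.4 -366.1   14. ]
 [ 495.4 -249.2   14. ]] [ 577.4 -283.9   14. ] [126.16103291 126.59731403 126.04037466]
-67.8
-68.1
-157.9
-157.8
lamp base [417.54020299 692.2144571    0.        ] [410.57050312 723.35834444   0.        ] shade (array([419.99774324, 666.4476886 , 181.23224556]), np.float64(7.408657811095714))
box [573.90403567 470.13497096  40.        ] radio [843.57146267 517.29178233  60.        ] cup [725.51040053 -87.81300207  85.        ] [ 714.7016291 -102.4634588   85.       ]
books [ 864.64256421 -309.26835681   60.        ] box2 [ 686.09072705 -472.30119729   80.        ] (array([ 647.79027807, -475.79073244,  120.31952009]), np.float64(0.5108034508455008))
turn -1.101 shift [ -65.6 -556.3   98.7] turn -0.000 shift [-525.8 -193.3  -61.3]
```

Call:
{"fn": "step_arm", "kwargs": {"motion": [{"claw":0,"delta_pos":[0,0,0],"turn":-0.12},{"claw":0,"delta_pos":[0,0,0],"turn":-0.12},{"claw":0,"delta_pos":[0,0,0],"turn":-0.12},{"claw":0,"delta_pos":[0,0,0],"turn":-0.12},{"claw":0,"delta_pos":[0,0,0],"turn":-0.12},{"claw":0,"delta_pos":[0,0,0],"turn":-0.12},{"claw":0,"delta_pos":[0,0,0],"turn":-0.12},{"claw":0,"delta_pos":[0,0,0],"turn":-0.12}]}}

```text
clock: 0.82
eef_pos: [206.5, 589.7, 239.0]
tcp_rot: [-3.141, -0.001, -2.512]
contact_force: [0.9, 0.3, -0.6]
opening: 0.0
grasp_force: 0.0
```

Call:
{"fn": "step_arm", "kwargs": {"motion": [{"claw":0,"delta_pos":[0,0,0],"turn":-0.12},{"claw":0,"delta_pos":[0,0,0],"turn":-0.02},{"claw":0,"delta_pos":[-4,-35,5],"turn":0},{"claw":0,"delta_pos":[-4,-35,5],"turn":0},{"claw":0,"delta_pos":[-4,-35,5],"turn":0},{"claw":0,"delta_pos":[-4,-35,5],"turn":0},{"claw":0,"delta_pos":[-4,-35,5],"turn":0},{"claw":0,"delta_pos":[-4,-35,5],"turn":0}]}}

```text
clock: 1.48
eef_pos: [370.0, 453.5, 209.0]
tcp_rot: [-3.142, -0.0, -2.382]
contact_force: [0.3, 0.1, -0.3]
opening: 0.001
grasp_force: 0.0
```

Call:
{"fn": "step_arm", "kwargs": {"motion": [{"claw":0,"delta_pos":[-4,-35,5],"turn":0},{"claw":0,"delta_pos":[-4,-35,5],"turn":0},{"claw":0,"delta_pos":[-4,-35,5],"turn":0},{"claw":0,"delta_pos":[-4,-35,5],"turn":0},{"claw":0,"delta_pos":[-4,-35,5],"turn":0},{"claw":0,"delta_pos":[-4,-35,5],"turn":0},{"claw":0,"delta_pos":[-4,-35,5],"turn":0},{"claw":0,"delta_pos":[-4,-35,5],"turn":0}]}}

```text
clock: 2.15
eef_pos: [586.8, 273.1, 168.9]
tcp_rot: [3.141, -0.0, -2.382]
contact_force: [-0.5, 0.1, -0.5]
opening: -0.002
grasp_force: 0.0
```

```bash
python3 - <<'E'
from rig import *
from h import *
st=sense();print(st["clock"],st["eef_pos"],np.degrees(st["tcp_rot"][2]),st["qpos"].round(2),st["contact_force"])
print(go(st,(638.8,233.4,130),np.radians(-136.2)))
f=grab_frame("side");w=grab_frame("wrist")
o=np.vstack([cv2.resize(f["img"][50:200,220:420],(600,450)),cv2.resize(w["img"],(240,150))[:, :].repeat(1,0) if 0 else np.zeros((1,600,3),np.uint8)])
o=np.zeros((600,800,3),np.uint8);o[:300,:400]=cv2.resize(f["img"][50:200,220:420],(400,300));o[:250,400:]=cv2.resize(w["img"],(400,250))
cv2.imwrite("pics/a1.png",o[:300,:,::-1])
E
```

```text
2.15 [586.81540045 273.09624604 168.89120572] -136.47500733381167 [ 0.43  0.46  1.64  0.    1.04 -1.9 ] [-0.45479314  0.11787051 -0.45642312]
turn -0.005 shift [-10.  -64.6  38.9]
```

View pics/a1.png

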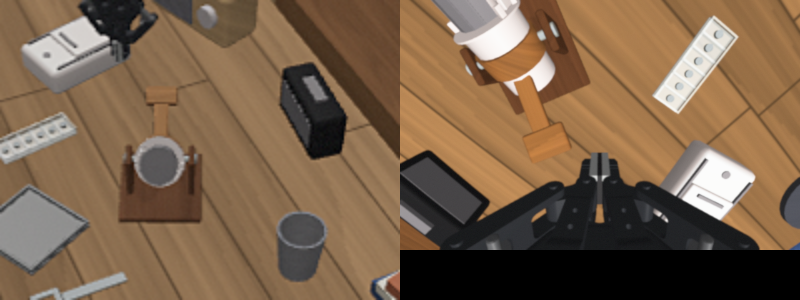

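The wrist view shows the paddle at full-res pixel (235,222), ahead-left of the closed fingertips; the side view shows nothing disturbed. The last joint would run out of range at this yaw, so the cap will be grasped half a turn round.

```bash
python3 - <<'E'
from rig import *
from h import *
w=grab_frame("wrist");f=K(w)
hsv=cv2.cvtColor(w["img"][:,:,::-1].copy(),cv2.COLOR_BGR2HSV)
print(onz(w,(235,224),105))
for z in(60,105):print(onz(w,(235,222),z))
print(hsv[224,235])
E
```

```text
[630.1638622 229.5205845 105.       ]
[651.08975395 231.10269538  60.        ]
[628.99237324 228.58852962 105.        ]
[ 14 166 189]
```

Call:
{"fn": "step_arm", "kwargs": {"motion": [{"claw":0,"delta_pos":[-5,-32,10],"turn":0},{"claw":0,"delta_pos":[-5,-32,10],"turn":0},{"claw":0,"delta_pos":[0,0,10],"turn":0},{"claw":0,"delta_pos":[0,0,9],"turn":0}]}}

```text
clock: 2.63
eef_pos: [637.2, 235.1, 129.5]
tcp_rot: [3.141, -0.0, -2.381]
contact_force: [-0.4, 0.3, 0.3]
opening: 0.002
grasp_force: 0.0
```

Call:
{"fn": "step_arm", "kwargs": {"motion": [{"claw":0,"delta_pos":[0,0,8],"turn":0},{"claw":0,"delta_pos":[0,0,8],"turn":0},{"claw":0,"delta_pos":[0,0,6],"turn":0},{"claw":0,"delta_pos":[0,0,6],"turn":0}]}}

```text
clock: 2.97
eef_pos: [637.0, 236.6, 102.6]
tcp_rot: [-3.142, 0.002, -2.378]
contact_force: [0.7, 2.1, 4.7]
opening: 0.001
grasp_force: 2.1
```

Call:
{"fn": "step_arm", "kwargs": {"motion": [{"claw":0,"delta_pos":[0,0,6],"turn":0},{"claw":0,"delta_pos":[0,0,6],"turn":0},{"claw":0,"delta_pos":[0,0,6],"turn":0},{"claw":0,"delta_pos":[0,0,6],"turn":0}]}}

```text
clock: 3.3
eef_pos: [637.5, 235.6, 78.1]
tcp_rot: [-3.141, 0.001, -2.378]
contact_force: [1.0, 3.2, 5.1]
opening: -0.001
grasp_force: 2.5
```

Call:
{"fn": "step_arm", "kwargs": {"motion": [{"claw":0,"delta_pos":[0,0,5],"turn":0},{"claw":0,"delta_pos":[0,0,4],"turn":0},{"claw":0,"delta_pos":[0,0,3],"turn":0}]}}

```text
clock: 3.55
eef_pos: [637.3, 235.1, 65.7]
tcp_rot: [-3.141, -0.0, -2.378]
contact_force: [1.4, 2.7, 4.9]
opening: -0.001
grasp_force: 2.4
```

Call:
{"fn": "step_arm", "kwargs": {"motion": [{"claw":0,"delta_pos":[0,0,2],"turn":0},{"claw":0,"delta_pos":[0,0,2],"turn":0}]}}

```text
clock: 3.72
eef_pos: [637.6, 235.0, 64.1]
tcp_rot: [-3.141, 0.0, -2.378]
contact_force: [-8.4, -1.8, 35.5]
opening: 0.003
grasp_force: 17.8
```

Call:
{"fn": "step_arm", "kwargs": {"motion": [{"claw":0,"delta_pos":[0,0,-10],"turn":0},{"claw":0,"delta_pos":[0,0,-35],"turn":0},{"claw":0,"delta_pos":[0,0,-40],"turn":0},{"claw":0,"delta_pos":[0,0,-40],"turn":0},{"claw":0,"delta_pos":[0,0,-40],"turn":0},{"claw":85,"delta_pos":[0,0,0],"turn":0.121},{"claw":85,"delta_pos":[0,0,0],"turn":0.121},{"claw":85,"delta_pos":[0,0,0],"turn":0.121}]}}

```text
clock: 4.38
eef_pos: [636.6, 234.3, 227.5]
tcp_rot: [-3.141, -0.001, -2.748]
contact_force: [0.1, 0.6, -0.0]
opening: 0.415
grasp_force: 0.0
```

Call:
{"fn": "step_arm", "kwargs": {"motion": [{"claw":85,"delta_pos":[0,0,0],"turn":0.121},{"claw":85,"delta_pos":[0,0,0],"turn":0.121},{"claw":85,"delta_pos":[0,0,0],"turn":0.121},{"claw":85,"delta_pos":[0,0,0],"turn":0.121},{"claw":85,"delta_pos":[0,0,0],"turn":0.121},{"claw":85,"delta_pos":[0,0,0],"turn":0.121},{"claw":85,"delta_pos":[0,0,0],"turn":0.121},{"claw":85,"delta_pos":[0,0,0],"turn":0.121}]}}

```text
clock: 5.05
eef_pos: [636.2, 234.1, 226.0]
tcp_rot: [-3.138, -0.001, 2.568]
contact_force: [0.3, 0.1, 0.5]
opening: 0.997
grasp_force: 0.0
```

Call:
{"fn": "step_arm", "kwargs": {"motion": [{"claw":85,"delta_pos":[0,0,0],"turn":0.121},{"claw":85,"delta_pos":[0,0,0],"turn":0.121},{"claw":85,"delta_pos":[0,0,0],"turn":0.121},{"claw":85,"delta_pos":[0,0,0],"turn":0.121},{"claw":85,"delta_pos":[0,0,0],"turn":0.121},{"claw":85,"delta_pos":[0,0,0],"turn":0.121},{"claw":85,"delta_pos":[0,0,0],"turn":0.121},{"claw":85,"delta_pos":[0,0,0],"turn":0.121}]}}

```text
clock: 5.72
eef_pos: [636.2, 234.1, 226.0]
tcp_rot: [-3.139, 0.002, 1.6]
contact_force: [0.1, 0.2, -0.6]
opening: 0.998
grasp_force: 0.0
```

Call:
{"fn": "step_arm", "kwargs": {"motion": [{"claw":85,"delta_pos":[0,0,0],"turn":0.121},{"claw":85,"delta_pos":[0,0,0],"turn":0.121},{"claw":85,"delta_pos":[0,0,0],"turn":0.121},{"claw":85,"delta_pos":[0,0,0],"turn":0.121},{"claw":85,"delta_pos":[0,0,0],"turn":0.121},{"claw":85,"delta_pos":[0,0,0],"turn":0.121},{"claw":85,"delta_pos":[0,0,0],"turn":0.121}]}}

```text
clock: 6.3
eef_pos: [636.2, 234.1, 226.1]
tcp_rot: [-3.141, 0.003, 0.753]
contact_force: [-0.4, 0.6, 0.5]
opening: 0.994
grasp_force: 0.0
```

```bash
python3 - <<'E'
from rig import *
from h import *
st=sense();print(st["clock"],st["eef_pos"],np.degrees(st["tcp_rot"][2]),st["qpos"].round(2))
print(go(st,(582,104.5,230),np.radians(43.8)))
f=grab_frame("side");w=grab_frame("wrist")
o=np.zeros((500,800,3),np.uint8);o[:400,:400]=cv2.resize(f["img"][85:185,250:350],(400,400),interpolation=2);o[:250,400:]=cv2.resize(w["img"],(400,250))
c=np.array([582,104.5,124.1]);o_=np.radians(66.2);X=np.array([np.cos(o_),np.sin(o_),0]);Z=np.array([0,0,1.])
a=-X*np.sin(np.radians(28))+Z*np.cos(np.radians(28))
print("side px of cap top",proj(f,c+21.5*a),"wrist",proj(w,c+21.5*a))
for p in proj(f,[c+21.5*a]):cv2.circle(o,(int((p[0]-250)*4),int((p[1]-85)*4)),3,(255,0,0),-1)
cv2.imwrite("pics/a2.png",o[:,:,::-1])
E
```

```text
6.3 [636.22493031 234.11868339 226.06676737] 43.11935213329255 [ 0.35  0.45  1.52 -0.    1.18  1.17]
turn -0.012 shift [-128.9   56.    -3.9]
side px of cap top [[299.08503511 119.70254252]] wrist [[388.76145735 353.46993901]]
```

View pics/a2.png

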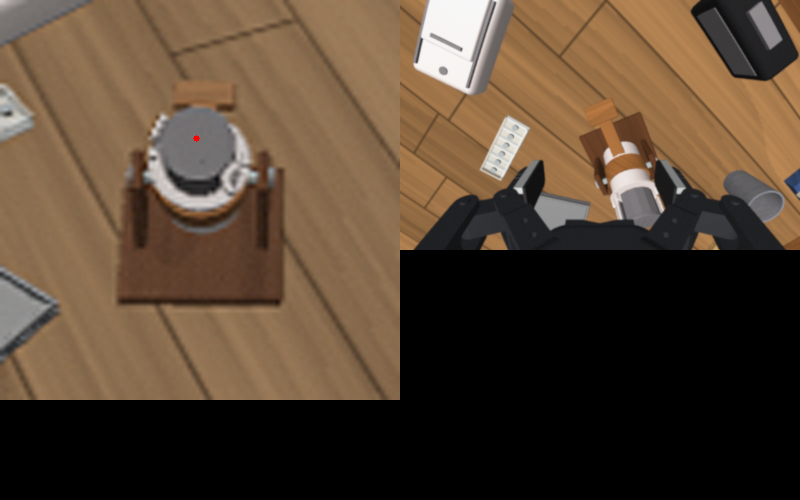

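The cradle is at its stop. The cap's top face is centred near side crop (198,144), i.e. full-res (299.5,121), with tabs at crop (156,124) and (237,178).

```bash
python3 - <<'E'
from rig import *
from h import *
f=grab_frame("side");im=f["img"].astype(int)
print(im[110:140,300].tolist()[:30:2])
sub=im[105:140,280:320];mx=sub.max(2);mn=sub.min(2)
m=((mx-mn<18)&(mx>85)&(mx<135)).astype(np.uint8)
n,l,s,c=cv2.connectedComponentsWithStats(m,connectivity=4);k=1+s[1:,4].argmax()
print(s[k],c[k]+[280,105]); pts=np.argwhere(l==k)[:,::-1].astype(np.float32)
h=cv2.convexHull(pts);e=cv2.fitEllipse(h);print(e[0][0]+280,e[0][1]+105,e[1:])
a=np.radians(28);o=np.radians(66.2);X=np.array([np.cos(o),np.sin(o),0])
T=onz(f,(e[0][0]+280,e[0][1]+105),124.1+21.5*np.cos(a));T2=onz(f,c[k]+[280,105],124.1+21.5*np.cos(a));print("cap top",T,T2,"expected",np.array([582,104.5])-21.5*np.sin(a)*X[:2])
for r in l: print("".join(".#"[v==k] for v in r))
E
```

```text
[[137, 95, 61], [110, 113, 119], [115, 113, 114], [116, 113, 115], [115, 113, 114], [117, 114, 116], [116, 112, 115], [114, 112, 113], [117, 113, 114], [118, 116, 117], [39, 37, 38], [44, 41, 41], [183, 176, 173], [201, 196, 194], [140, 93, 54]]
[  8   7  21  18 281] [298.58362989 120.51601423]
298.3048210144043 120.69677639007568 ((17.86768341064453, 20.375520706176758), 87.62910461425781)
cap top [574.151842    92.21773324 143.08337325] [575.21004923  92.60900725 143.08337325] expected [577.92675962  95.26472778]Traceback (most recent call last):
  File "<stdin>", line 12, in <module>
  File "<stdin>", line 12, in <genexpr>
TypeError: string indices must be integers, not 'numpy.bool'
```

Call:
{"fn": "step_arm", "kwargs": {"motion": [{"claw":60,"delta_pos":[-33,14,5],"turn":0},{"claw":60,"delta_pos":[-33,14,5],"turn":0},{"claw":60,"delta_pos":[-33,14,5],"turn":0},{"claw":60,"delta_pos":[-33,14,5],"turn":0},{"claw":60,"delta_pos":[0,0,0],"turn":0},{"claw":60,"delta_pos":[0,0,0],"turn":0}]}}

```text
clock: 6.95
eef_pos: [578.8, 101.9, 206.9]
tcp_rot: [-3.141, 0.002, 0.76]
contact_force: [0.9, 1.6, 0.1]
opening: 0.702
grasp_force: 0.0
```

```bash
python3 - <<'E'
from rig import *
from h import *
st=sense();print(st["clock"],st["eef_pos"],np.degrees(st["tcp_rot"][2]),st["opening"]*85.4)
w=grab_frame("wrist");cv2.imwrite("pics/a3.png",w["img"][:,:,::-1])
y=st["tcp_rot"][2];xt=np.array([np.cos(y),np.sin(y),0]);yt=np.array([np.sin(y),-np.cos(y),0]);zt=np.array([0,0,-1.])
for k in(-20,-10,0,8):
  print(k,proj(w,[st["eef_pos"]+s*30*yt+e*11*xt+k*zt for s in(-1,1) for e in(-1,1)]).round().tolist())
E
```

```text
6.95 [578.8032393  101.88995792 206.89781514] 43.558569375133516 59.93242530900135
-20 [[251.0, 310.0], [248.0, 266.0], [386.0, 310.0], [390.0, 266.0]]
-10 [[256.0, 297.0], [252.0, 255.0], [382.0, 297.0], [385.0, 255.0]]
0 [[260.0, 285.0], [257.0, 245.0], [378.0, 285.0], [381.0, 245.0]]
8 [[262.0, 276.0], [260.0, 238.0], [375.0, 276.0], [378.0, 238.0]]
```

View pics/a3.png

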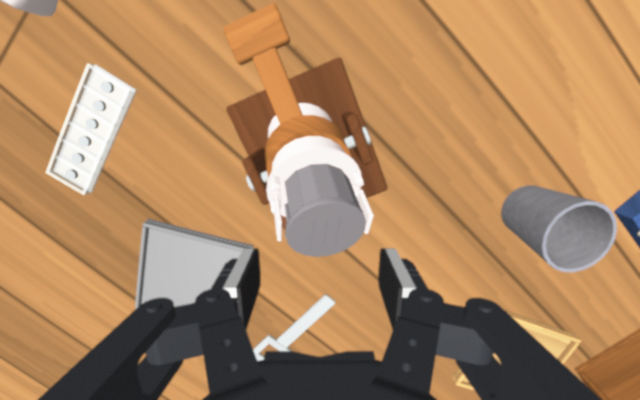

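The wrist view shows the cap with its top face centred near (326,229), tabs at about (277,212) and (368,205) nearly level with the finger line, and fingertip corners at (258,249) and (381,249), so the tips stand about at TCP level at this opening.

```bash
python3 - <<'E'
from rig import *
from h import *
st=sense();w=grab_frame("wrist");T=onz(w,(326,229),143.1);a=np.radians(28);o=np.radians(66.2);X=np.array([np.cos(o),np.sin(o),0])
C=T+X*21.5*np.sin(a);C[2]=124.1;print(T,C)
az=-X*np.sin(a)+np.array([0,0,np.cos(a)]);xc=X*np.cos(a)+np.array([0,0,np.sin(a)]);Y=np.cross([0,0,1],X)
yc=Y*np.cos(np.radians(25))+xc*np.sin(np.radians(25))
for C in(C,np.array([580,102.5,124.1])):
  print(proj(w,[C+s*yc*34+az*z for s in(1,-1) for z in(18.5,-10.5)]).round(),go(st,C+[0,0,36],np.radians(43.8)))
E
```

```text
[577.82846497  94.30267042 143.1       ] [581.90170535 103.53794264 124.1       ]
[[277. 230.]
 [274. 201.]
 [371. 222.]
 [360. 195.]] turn -0.004 shift [ 1.9  1.1 47.2]
[[276. 233.]
 [273. 204.]
 [370. 225.]
 [359. 198.]] turn -0.004 shift [-0.2  0.6 47.2]
```

Call:
{"fn": "step_arm", "kwargs": {"motion": [{"claw":85,"delta_pos":[1,0.5,0],"turn":0},{"claw":85,"delta_pos":[0,0,10],"turn":0},{"claw":85,"delta_pos":[0,0,15],"turn":0},{"claw":85,"delta_pos":[0,0,20],"turn":0},{"claw":85,"delta_pos":[0,0,20],"turn":0},{"claw":85,"delta_pos":[0,0,12],"turn":0},{"claw":85,"delta_pos":[0,0,5],"turn":0},{"claw":85,"delta_pos":[0,0,0],"turn":0}]}}

```text
clock: 7.72
eef_pos: [580.3, 104.3, 123.8]
tcp_rot: [-3.14, 0.002, 0.76]
contact_force: [-0.3, 0.2, 0.3]
opening: 0.995
grasp_force: 0.0
```

Call:
{"fn": "step_arm", "kwargs": {"force": 30, "motion": [{"claw":50,"delta_pos":[0,0,0],"turn":0},{"claw":50,"delta_pos":[0,0,0],"turn":0},{"claw":50,"delta_pos":[0,0,0],"turn":0},{"claw":50,"delta_pos":[0,0,0],"turn":0},{"claw":50,"delta_pos":[0,0,0],"turn":0},{"claw":50,"delta_pos":[0,0,0],"turn":0}]}}

```text
clock: 8.22
eef_pos: [582.9, 103.8, 127.5]
tcp_rot: [3.138, -0.003, 0.759]
contact_force: [1.5, -3.4, 4.9]
opening: 0.696
grasp_force: 29.6
```

```bash
python3 - <<'E'
from rig import *
from h import *
st=sense();print(st["clock"],st["eef_pos"],st["tcp_rot"],st["opening"]*85.4,st["grasp_force"],st["contact_force"],st["wrist_torque"])
w=grab_frame("wrist");f=grab_frame("side")
o=np.hstack([cv2.resize(w["img"][150:350,200:440],(480,400)),cv2.resize(f["img"][90:170,265:329],(320,400),interpolation=2)])
cv2.imwrite("pics/a4.png",o[:,:,::-1])
E
```

```text
8.2167 [582.85604502 103.76206809 127.49853043] [ 3.13848596e+00 -3.09461570e-03  7.58989432e-01] 59.464675407138635 29.61978652048856 [ 1.49063487 -3.37623854  4.86226516] [-0.63613178 -0.26827497 -0.04996055]
```

View pics/a4.png

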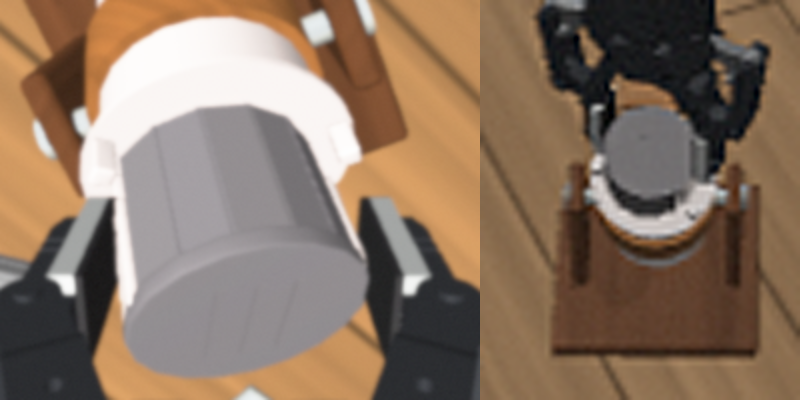

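The cap is squeezed fully (opening 59.5 mm matches the tilted, fully pressed tabs), with both pads on the tabs above the posts.

Call:
{"fn": "step_arm", "kwargs": {"motion": [{"claw":50,"delta_pos":[0,0,0],"turn":-0.06},{"claw":50,"delta_pos":[0,0,0],"turn":-0.06},{"claw":50,"delta_pos":[0,0,0],"turn":-0.06},{"claw":50,"delta_pos":[0,0,0],"turn":-0.06},{"claw":50,"delta_pos":[0,0,0],"turn":-0.06},{"claw":50,"delta_pos":[0,0,0],"turn":-0.06}]}}

```text
clock: 8.82
eef_pos: [582.9, 103.8, 127.7]
tcp_rot: [3.138, -0.002, 1.121]
contact_force: [1.5, -0.0, 5.4]
opening: 0.68
grasp_force: 29.7
```

```bash
python3 - <<'E'
from rig import *
from h import *
st=sense();print(st["clock"],st["eef_pos"],st["tcp_rot"],st["opening"]*85.4,st["grasp_force"],st["contact_force"],st["wrist_torque"])
w=grab_frame("wrist");f=grab_frame("side")
o=np.hstack([cv2.resize(w["img"][150:350,200:440],(480,400)),cv2.resize(f["img"][90:170,265:329],(320,400),interpolation=2)])
cv2.imwrite("pics/a5.png",o[:,:,::-1])
E
```

```text
8.8167 [582.9472405  103.82165978 127.72180738] [ 3.13753925e+00 -2.41141678e-03  1.12079339e+00] 58.03103480849445 29.666466475391644 [ 1.49364849e+00 -4.46054596e-03  5.35105269e+00] [-0.04116575 -0.50786556 -0.35918311]
```

Call:
{"fn": "step_arm", "kwargs": {"motion": [{"claw":50,"delta_pos":[0,0,0],"turn":-0.06},{"claw":50,"delta_pos":[0,0,0],"turn":-0.06},{"claw":50,"delta_pos":[0,0,0],"turn":-0.06},{"claw":50,"delta_pos":[0,0,0],"turn":-0.06},{"claw":50,"delta_pos":[0,0,0],"turn":-0.06},{"claw":50,"delta_pos":[0,0,0],"turn":-0.06},{"claw":50,"delta_pos":[0,0,0],"turn":-0.06},{"claw":50,"delta_pos":[0,0,0],"turn":-0.06}]}}

```text
clock: 9.58
eef_pos: [583.3, 105.2, 128.3]
tcp_rot: [3.136, -0.002, 1.601]
contact_force: [-1.2, 3.2, 14.0]
opening: 0.668
grasp_force: 30.4
```

```bash
python3 - <<'E'
from rig import *
from h import *
st=sense();print(st["clock"],st["eef_pos"],st["tcp_rot"],st["opening"]*85.4,st["grasp_force"],st["contact_force"],st["wrist_torque"])
w=grab_frame("wrist");f=grab_frame("side")
o=np.hstack([cv2.resize(w["img"][150:350,200:440],(480,400)),cv2.resize(f["img"][90:170,265:329],(320,400),interpolation=2)])
cv2.imwrite("pics/a6.png",o[:,:,::-1])
E
```

```text
9.5833 [583.28816694 105.16685426 128.25593213] [ 3.13607596e+00 -2.21086880e-03  1.60062642e+00] 57.08434825585797 30.414047338999808 [-1.23725242  3.24766444 13.97162265] [ 0.52178128 -0.00097262 -0.48737463]
```

View pics/a6.png

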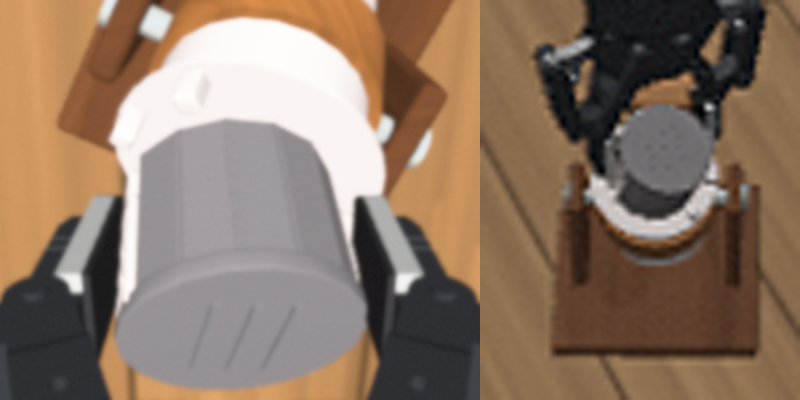

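The cap turned with the fingers: two posts now stand free at crop (130,125) and (190,90), and the pads are still on the tabs. Total turn is about 53 degrees, so I lift along the jar axis.

Call:
{"fn": "step_arm", "kwargs": {"motion": [{"claw":50,"delta_pos":[-2.9,-1.4,-6],"turn":0},{"claw":50,"delta_pos":[-2.9,-1.4,-6],"turn":0},{"claw":50,"delta_pos":[-2.9,-1.4,-6],"turn":0}]}}

```text
clock: 9.93
eef_pos: [579.9, 96.6, 145.3]
tcp_rot: [3.135, -0.002, 1.599]
contact_force: [7.6, 5.6, -4.3]
opening: 0.662
grasp_force: 31.6
```

Call:
{"fn": "step_arm", "kwargs": {"motion": [{"claw":50,"delta_pos":[-2.9,-1.4,-6],"turn":0},{"claw":50,"delta_pos":[-2.9,-1.4,-6],"turn":0},{"claw":50,"delta_pos":[-2.9,-1.4,-6],"turn":0},{"claw":50,"delta_pos":[-2.9,-1.4,-6],"turn":0},{"claw":50,"delta_pos":[-2.9,-1.4,-6],"turn":0},{"claw":50,"delta_pos":[-2.9,-1.4,-6],"turn":0},{"claw":50,"delta_pos":[0,0,0],"turn":0}]}}

```text
clock: 10.52
eef_pos: [569.2, 77.1, 180.6]
tcp_rot: [3.141, 0.0, 1.598]
contact_force: [0.5, -0.1, -1.6]
opening: 0.655
grasp_force: 32.1
```

```bash
python3 - <<'E'
from rig import *
from h import *
st=sense();print(st["clock"],st["eef_pos"],st["tcp_rot"],st["opening"]*85.4,st["grasp_force"],st["contact_force"],st["wrist_torque"])
w=grab_frame("wrist");f=grab_frame("side")
o=np.hstack([cv2.resize(w["img"][130:350,200:440],(436,400)),cv2.resize(f["img"][80:160,265:329],(320,400),interpolation=2)])
cv2.imwrite("pics/a7.png",o[:,:,::-1])
E
```

```text
10.5167 [569.17788667  77.05732624 180.56221382] [3.14068429e+00 3.91707641e-05 1.59837832e+00] 55.96163468112428 32.10028164437972 [ 0.46139544 -0.0715869  -1.63294808] [ 0.02484852 -0.03986802  0.00512744]
```

View pics/a7.png

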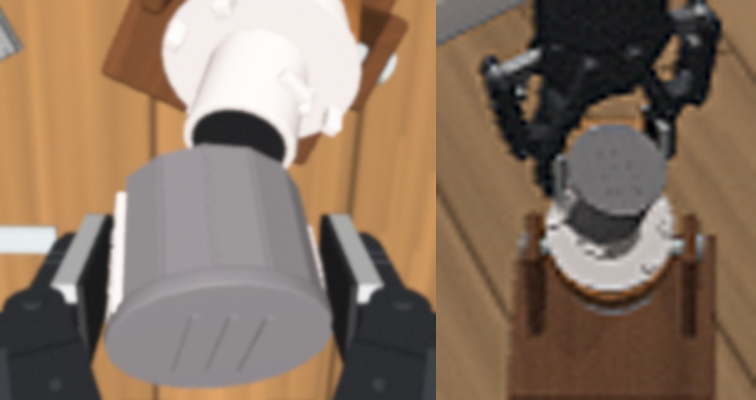

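The cap is off the neck, gripped by both tabs at 56 mm opening, so the pads lie flat on the tabs and the remaining tilt is about the finger line. The jar's mouth is open at crop (240,140). Carrying it to the tray at the same height.

Call:
{"fn": "step_arm", "kwargs": {"motion": [{"claw":50,"delta_pos":[-12,0,0],"turn":0},{"claw":50,"delta_pos":[-24,0,0],"turn":0},{"claw":50,"delta_pos":[-35,0,0],"turn":0},{"claw":50,"delta_pos":[-38,0,0],"turn":0},{"claw":50,"delta_pos":[-38,0,0],"turn":0},{"claw":50,"delta_pos":[-38,0,0],"turn":0},{"claw":50,"delta_pos":[-38,0,0],"turn":0},{"claw":50,"delta_pos":[-38,0,0],"turn":0}]}}

```text
clock: 11.28
eef_pos: [575.7, -185.6, 178.8]
tcp_rot: [-3.141, -0.0, 1.599]
contact_force: [1.4, 0.0, -1.0]
opening: 0.659
grasp_force: 32.1
```

Call:
{"fn": "step_arm", "kwargs": {"motion": [{"claw":50,"delta_pos":[-38,0,0],"turn":0},{"claw":50,"delta_pos":[-35,0,0],"turn":0},{"claw":50,"delta_pos":[-28,-1,0],"turn":0},{"claw":50,"delta_pos":[-15,-1,0],"turn":0},{"claw":50,"delta_pos":[0,0,0],"turn":0}]}}

```text
clock: 11.7
eef_pos: [576.9, -302.6, 178.6]
tcp_rot: [-3.141, 0.0, 1.596]
contact_force: [-0.1, -0.8, -1.0]
opening: 0.659
grasp_force: 32.1
```

```bash
python3 - <<'E'
from rig import *
from h import *
st=sense();print(st["clock"],st["eef_pos"],st["tcp_rot"],st["opening"]*85.4,st["grasp_force"],st["contact_force"],st["wrist_torque"])
s=grab_frame("side");c=grab_frame("scene");w=grab_frame("wrist")
p=proj(s,[st["eef_pos"]])[0].astype(int);q=proj(c,[st["eef_pos"]])[0].astype(int);print(p,q)
A=s["img"][p[1]-35:p[1]+75,p[0]-50:p[0]+60];B=c["img"][q[1]-45:q[1]+45,q[0]-45:q[0]+45]
o=np.hstack([cv2.resize(A,(400,400),interpolation=2),cv2.resize(B,(400,400),interpolation=2)])
cv2.imwrite("pics/a8.png",o[:,:,::-1])
for px in((388,262),(435,237)):print("box corner",[onz(s,px,z)[:2].round() for z in(80,100)])
E
```

```text
11.7 [ 576.93162089 -302.58816761  178.61705525] [-3.14102792e+00  4.95833976e-04  1.59595985e+00] 56.267635604071565 32.083624445367604 [-0.06384083 -0.7743225  -0.97266052] [ 0.03540883 -0.02295795  0.08010957]
[360 210] [291 210]
box corner [array([ 608., -413.]), array([ 600., -423.])]
box corner [array([ 758., -395.]), array([ 747., -405.])]
```

View pics/a8.png

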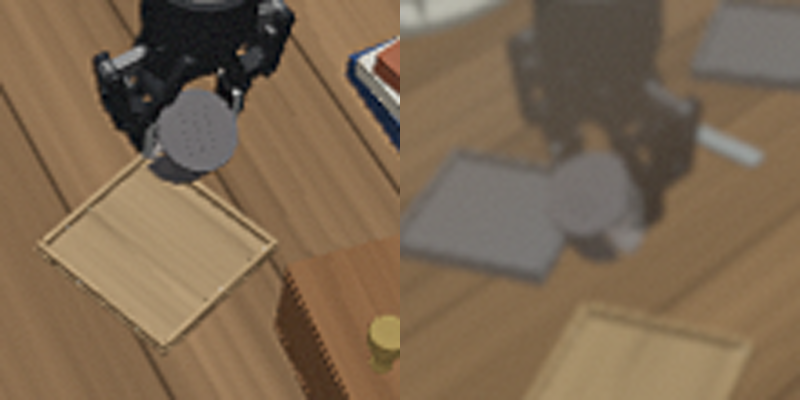

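The held cap leans towards -y (its top seen at crop (198,130)), above the tray, as planned. Descending.

Call:
{"fn": "step_arm", "kwargs": {"motion": [{"claw":50,"delta_pos":[0,0,12],"turn":0},{"claw":50,"delta_pos":[0,0,24],"turn":0},{"claw":50,"delta_pos":[0,0,30],"turn":0},{"claw":50,"delta_pos":[0,0,28],"turn":0},{"claw":50,"delta_pos":[0,0,18],"turn":0},{"claw":50,"delta_pos":[0,0,10],"turn":0},{"claw":50,"delta_pos":[0,0,0],"turn":0}]}}

```text
clock: 12.43
eef_pos: [576.2, -297.3, 54.4]
tcp_rot: [-3.138, -0.002, 1.6]
contact_force: [-1.0, 0.7, -1.3]
opening: 0.66
grasp_force: 32.1
```

Call:
{"fn": "step_arm", "kwargs": {"force": 20, "motion": [{"claw":50,"delta_pos":[0,0,3],"turn":0},{"claw":50,"delta_pos":[0,0,3],"turn":0},{"claw":50,"delta_pos":[0,0,2],"turn":0}]}}

```text
clock: 12.68
eef_pos: [578.5, -299.5, 50.3]
tcp_rot: [3.14, 0.001, 1.599]
contact_force: [0.5, 0.2, -0.6]
opening: 0.66
grasp_force: 32.1
```

Call:
{"fn": "step_arm", "kwargs": {"motion": [{"claw":50,"delta_pos":[0,0,2],"turn":0},{"claw":50,"delta_pos":[0,0,2],"turn":0}]}}

```text
clock: 12.85
eef_pos: [578.1, -299.6, 46.0]
tcp_rot: [3.14, 0.001, 1.599]
contact_force: [-0.0, 0.2, -0.7]
opening: 0.662
grasp_force: 32.1
```

Call:
{"fn": "step_arm", "kwargs": {"motion": [{"claw":50,"delta_pos":[0,0,2],"turn":0},{"claw":50,"delta_pos":[0,0,1.5],"turn":0}]}}

```text
clock: 13.02
eef_pos: [577.7, -299.4, 41.8]
tcp_rot: [3.141, 0.0, 1.599]
contact_force: [0.0, 0.3, -0.7]
opening: 0.658
grasp_force: 32.1
```

Call:
{"fn": "step_arm", "kwargs": {"motion": [{"claw":50,"delta_pos":[0,0,1.5],"turn":0},{"claw":50,"delta_pos":[0,0,1.5],"turn":0}]}}

```text
clock: 13.18
eef_pos: [577.7, -299.4, 38.7]
tcp_rot: [3.142, 0.0, 1.599]
contact_force: [-0.7, -0.3, -1.0]
opening: 0.659
grasp_force: 32.1
```

Call:
{"fn": "step_arm", "kwargs": {"motion": [{"claw":50,"delta_pos":[0,0,1.5],"turn":0},{"claw":50,"delta_pos":[0,0,1.5],"turn":0}]}}

```text
clock: 13.35
eef_pos: [578.0, -299.1, 36.5]
tcp_rot: [3.141, -0.0, 1.599]
contact_force: [-3.5, 6.4, 18.2]
opening: 0.658
grasp_force: 36.6
```

Call:
{"fn": "step_arm", "kwargs": {"motion": [{"claw":50,"delta_pos":[2.4,0,0.6],"turn":0},{"claw":50,"delta_pos":[2.4,0,0.9],"turn":0}]}}

```text
clock: 13.52
eef_pos: [578.0, -294.8, 35.3]
tcp_rot: [3.141, 0.001, 1.599]
contact_force: [-2.5, 1.9, 8.8]
opening: 0.661
grasp_force: 31.5
```

Call:
{"fn": "step_arm", "kwargs": {"motion": [{"claw":50,"delta_pos":[2.3,0,1.1],"turn":0},{"claw":50,"delta_pos":[2.2,0,1.2],"turn":0}]}}

```text
clock: 13.68
eef_pos: [577.8, -290.0, 32.9]
tcp_rot: [3.141, 0.0, 1.599]
contact_force: [-2.1, 1.7, 8.1]
opening: 0.661
grasp_force: 25.4
```

Call:
{"fn": "step_arm", "kwargs": {"motion": [{"claw":50,"delta_pos":[2.1,0,1.4],"turn":0},{"claw":50,"delta_pos":[2.1,0,1.5],"turn":0}]}}

```text
clock: 13.85
eef_pos: [577.3, -285.6, 30.0]
tcp_rot: [-3.142, -0.0, 1.599]
contact_force: [-3.9, 3.4, 10.8]
opening: 0.664
grasp_force: 22.3
```

Call:
{"fn": "step_arm", "kwargs": {"motion": [{"claw":50,"delta_pos":[1.9,0,1.6],"turn":0}]}}

```text
clock: 13.93
eef_pos: [577.0, -283.5, 28.3]
tcp_rot: [-3.141, -0.001, 1.599]
contact_force: [-4.6, 3.7, 10.9]
opening: 0.659
grasp_force: 21.0
```

```bash
python3 - <<'E'
from rig import *
from h import *
st=sense();print(st["clock"],st["eef_pos"],st["opening"]*85.4,st["grasp_force"],st["contact_force"],st["wrist_torque"])
s=grab_frame("side");w=grab_frame("wrist")
p=proj(s,[st["eef_pos"]])[0].astype(int);A=s["img"][p[1]-40:p[1]+40,p[0]-40:p[0]+40]
o=np.hstack([cv2.resize(A,(400,400),interpolation=2),cv2.resize(w["img"][150:350,220:420],(400,400),interpolation=2)])
cv2.imwrite("pics/a9.png",o[:,:,::-1])
E
```

```text
13.9333 [ 576.97412002 -283.46898893   28.30609544] 56.29642980800055 21.03415919203144 [-4.6371167   3.73201943 10.9295766 ] [ 0.29340802  0.84668059 -0.1275946 ]
```

View pics/a9.png

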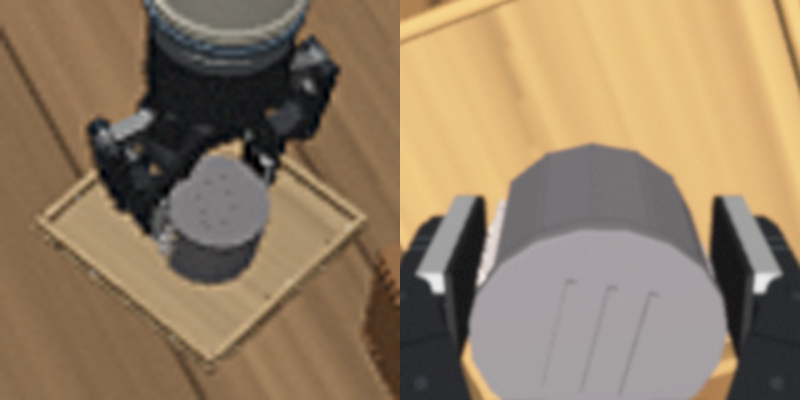

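The cap stands in the tray, nearly flat (top ellipse about 20 x 18 px in the side view suggests about 8 degrees still leaning to -y). I have used up the picture views, so from here I go by force and numbers.

Call:
{"fn": "step_arm", "kwargs": {"motion": [{"claw":50,"delta_pos":[1.6,0,1.5],"turn":0},{"claw":50,"delta_pos":[1.2,0,1.4],"turn":0}]}}

```text
clock: 14.2
eef_pos: [576.5, -280.7, 25.5]
tcp_rot: [-3.14, -0.001, 1.599]
contact_force: [-8.5, 1.0, 18.8]
opening: 0.661
grasp_force: 21.3
```

```bash
cat > cap.py <<'E'
from rig import *
from h import *
st=sense();print(st["clock"],st["eef_pos"],st["opening"]*85.4,st["grasp_force"],st["contact_force"])
for n in("side",):
    f=grab_frame(n);u0,v0=proj(f,[[577,-284,48]])[0].astype(int)
    im=f["img"].astype(int)[v0-22:v0+30,u0-22:u0+22]
    mx=im.max(2);mn=im.min(2);m=((mx-mn<18)&(mx>90)&(mx<150)).astype(np.uint8)
    k,l,s,c=cv2.connectedComponentsWithStats(m,connectivity=4);j=1+s[1:,4].argmax()
    h=cv2.convexHull(np.argwhere(l==j)[:,::-1].astype(np.float32));e=cv2.fitEllipse(h)
    print(s[j],e,e[0]+np.array([u0-22,v0-22]),"top at z48:",onz(f,e[0]+np.array([u0-22,v0-22]),48).round(1))
    X=proj(f,[[577+29*np.cos(t),-284+29*np.sin(t),48] for t in np.linspace(0,6.28,40)]).astype(np.float32);print("flat ref",cv2.fitEllipse(X))
    print("\n".join("".join(".#"[int(v==j)] for v in r) for r in l))
E
python3 cap.py
```

```text
14.2 [ 576.54206252 -280.68252986   25.54565137] 56.438438833046895 21.2946338520851 [-8.47523265  1.03972832 18.77927984]
[ 13  17  22  18 292] ((23.839706420898438, 26.521150588989258), (17.596277236938477, 23.35626983642578), 66.2229232788086) [354.83970642 238.52115059] top at z48: [ 574.5 -296.7   48. ]
flat ref ((353.5621032714844, 234.74618530273438), (17.71539306640625, 21.580089569091797), 97.09618377685547)
............................................
............................................
............................................
............................................
............................................
............................................
............................................
............................................
............................................
............................................
............................................
............................................
............................................
............................................
............................................
....
[... 960 characters left out ...]
.........................
............................................
............................................
............................................
............................................
............................................
............................................
............................................
............................................
............................................
............................................
............................................
............................................
............................................
............................................
............................................
```

```bash
python3 - <<'E'
from rig import *
from h import *
f=grab_frame("wrist");im=f["img"].astype(int);mx=im.max(2);mn=im.min(2)
m=((mx-mn<20)&(mx>140)&(mx<185)).astype(np.uint8);m[:240]=0;m[:,:250]=0;m[:,392:]=0
m=cv2.morphologyEx(m,cv2.MORPH_CLOSE,np.ones((5,5)));m=cv2.morphologyEx(m,cv2.MORPH_OPEN,np.ones((9,9)))
n,l,s,c=cv2.connectedComponentsWithStats(m);j=1+s[1:,4].argmax();print(s[j],im[310,320],im[245,320])
h=cv2.convexHull(np.argwhere(l==j)[:,::-1].astype(np.float32));e=cv2.fitEllipse(h);print(e)
P=onz(f,e[0],48);print(P)
from scipy.optimize import least_squares
H=h[:,0]
# cast hull rays onto a plane of the given tilt, see whether they make a 29 mm circle
def res(p):
    N=np.array([p[2],p[3],1.]);N/=np.linalg.norm(N);C=np.array([p[0],p[1],p[4]])
    r=[]
    for q in H:
        c0,d=ray(f,q);X=c0+d*((C-c0)@N/(d@N));r.append(np.linalg.norm(X-C)-29)
    return np.array(r)
r=least_squares(res,[P[0],P[1],0,0,48],loss="soft_l1");print(r.x,np.degrees(r.x[2:4]),np.abs(r.fun).mean())
for y in range(236,400,6):print("".join(".#"[int(v==j)] for v in l[y,240:400:3]))
E
```

```text
[ 255  264  128   91 9684] [161 157 160] [112 109 111]
((317.0601501464844, 311.8069763183594), (97.01862335205078, 135.86981201171875), 92.6798095703125)
[ 575.36522087 -290.3992732    48.        ]
[ 5.75370310e+02 -2.93125893e+02 -2.62335147e-02 -1.14980585e-01
  4.85012189e+01] [-1.50306967 -6.58790226] 1.052714489813432
......................................................
......................................................
......................................................
......................................................
......................................................
....................##############....................
...............########################...............
............##############################............
.......#####################################..........
......#######################################.........
......########################################........
......#########################################.......
.....###########################################......
.....###########################################......
.....###########################################......
......#########################################.......
......#########################################.......
.......#######################################........
........#####################################.........
............##############################............
......................................................
......................................................
......................................................
......................................................
......................................................
......................................................
......................................................
......................................................
```

Call:
{"fn": "step_arm", "kwargs": {"motion": [{"claw":50,"delta_pos":[0.8,0,1.2],"turn":0},{"claw":50,"delta_pos":[0.6,0,1.2],"turn":0}]}}

```text
clock: 14.47
eef_pos: [576.5, -280.3, 24.3]
tcp_rot: [-3.14, 0.001, 1.599]
contact_force: [-10.0, -0.5, 21.5]
opening: 0.658
grasp_force: 22.1
```

Call:
{"fn": "step_arm", "kwargs": {"motion": [{"claw":50,"delta_pos":[0.4,0,1.2],"turn":0}]}}

```text
clock: 14.55
eef_pos: [576.6, -280.0, 23.4]
tcp_rot: [-3.141, 0.001, 1.599]
contact_force: [-11.4, -0.5, 21.8]
opening: 0.66
grasp_force: 20.9
```

```bash
cat > tilt.py <<'E'
from rig import *
from h import *
from scipy.optimize import least_squares
f=grab_frame("wrist");im=f["img"].astype(int);mx=im.max(2);mn=im.min(2)
m=((mx-mn<20)&(mx>140)&(mx<185)).astype(np.uint8);m[:240]=0;m[:,:250]=0;m[:,392:]=0
m=cv2.morphologyEx(m,cv2.MORPH_CLOSE,np.ones((5,5)));m=cv2.morphologyEx(m,cv2.MORPH_OPEN,np.ones((9,9)))
n,l,s,c=cv2.connectedComponentsWithStats(m);j=1+s[1:,4].argmax();print(s[j])
H=cv2.convexHull(np.argwhere(l==j)[:,::-1].astype(np.float32))[:,0];P=onz(f,H.mean(0),48)
def res(p):
    N=np.array([p[2],p[3],1.]);N/=np.linalg.norm(N);C=np.array([p[0],p[1],p[4]]);r=[]
    for q in H:
        c0,d=ray(f,q);X=c0+d*((C-c0)@N/(d@N));r.append(np.linalg.norm(X-C)-29)
    return np.array(r)
r=least_squares(res,[P[0],P[1],0,0,48],loss="soft_l1");print(r.x.round(1),"tilt",np.degrees(r.x[2:4]).round(1),np.abs(r.fun).mean())
st=sense();print(st["clock"],st["eef_pos"],st["grasp_force"],st["contact_force"],st["wrist_torque"])
E
python3 tilt.py
```

```text
[ 254  267  129   88 9454]
[ 5.748e+02 -2.923e+02 -0.000e+00 -1.000e-01  4.840e+01] tilt [-1.3 -8.1] 1.0677677381701596
14.6 [ 576.49950134 -279.90996885   23.09986082] 21.488679880276322 [-1.07366566e+01  2.16103412e-02  2.40967794e+01] [-0.25731464  1.64673982 -0.1045231 ]
```

Call:
{"fn": "step_arm", "kwargs": {"motion": [{"claw":50,"delta_pos":[0,0,-1],"turn":0},{"claw":50,"delta_pos":[0,0,-1],"turn":0}]}}

```text
clock: 14.77
eef_pos: [577.0, -279.7, 23.8]
tcp_rot: [3.141, 0.001, 1.599]
contact_force: [-0.1, -0.1, -0.0]
opening: 0.656
grasp_force: 21.3
```

```bash
python3 tilt.py; python3 cap.py | head -4
```

```text
[ 255  267  128   88 9414]
[ 5.756e+02 -2.920e+02 -0.000e+00 -1.000e-01  4.870e+01] tilt [-2.4 -8.3] 1.060782007372594
14.8167 [ 577.23939974 -279.62553063   23.68838737] 21.809672577073798 [-1.70335157  0.63585586  4.05634565] [-0.03685134  0.31863208 -0.08521748]
14.8167 [ 577.23939974 -279.62553063   23.68838737] 56.36783362514091 21.809672577073798 [-1.70335157  0.63585586  4.05634565]
[ 13  17  22  20 294] ((23.346614837646484, 26.85881233215332), (17.828350067138672, 24.413829803466797), 54.01591873168945) [354.34661484 238.85881233] top at z48: [ 572.8 -297.1   48. ]
flat ref ((353.5621032714844, 234.74618530273438), (17.71539306640625, 21.580089569091797), 97.09618377685547)
............................................
```

Forces are near zero with the cap standing on the floor, so I open gently.

Call:
{"fn": "step_arm", "kwargs": {"motion": [{"claw":60,"delta_pos":[0,0,0],"turn":0},{"claw":64,"delta_pos":[0,0,0],"turn":0},{"claw":68,"delta_pos":[0,0,0],"turn":0},{"claw":72,"delta_pos":[0,0,0],"turn":0},{"claw":78,"delta_pos":[0,0,0],"turn":0},{"claw":85,"delta_pos":[0,0,0],"turn":0},{"claw":85,"delta_pos":[0,0,0],"turn":0},{"claw":85,"delta_pos":[0,0,0],"turn":0}]}}

```text
clock: 15.53
eef_pos: [577.1, -279.3, 23.0]
tcp_rot: [3.142, 0.0, 1.599]
contact_force: [-1.2, -0.1, 0.2]
opening: 0.996
grasp_force: 0.0
```

```bash
python3 tilt.py; python3 cap.py | head -4
```

```text
[ 253  266  137   89 9798]
[ 5.775e+02 -2.880e+02  0.000e+00 -2.000e-01  5.230e+01] tilt [  2.7 -10.3] 0.9614756375376461
15.5833 [ 577.14861271 -279.30798192   23.00068447] 0.0 [-0.1649233   0.87401563 -1.03264699] [0.02871945 0.01145614 0.00760929]
15.5833 [ 577.14861271 -279.30798192   23.00068447] 85.15978473573968 0.0 [-0.1649233   0.87401563 -1.03264699]
[ 14  17  23  17 302] ((24.76352310180664, 25.555749893188477), (16.928585052490234, 23.306373596191406), 100.86738586425781) [355.7635231  237.55574989] top at z48: [ 578.2 -294.9   48. ]
flat ref ((353.5621032714844, 234.74618530273438), (17.71539306640625, 21.580089569091797), 97.09618377685547)
............................................
```

Call:
{"fn": "step_arm", "kwargs": {"motion": [{"claw":85,"delta_pos":[0,0,-8],"turn":0},{"claw":85,"delta_pos":[0,0,-15],"turn":0},{"claw":85,"delta_pos":[0,0,-25],"turn":0},{"claw":85,"delta_pos":[0,0,-35],"turn":0},{"claw":85,"delta_pos":[0,0,-40],"turn":0},{"claw":85,"delta_pos":[20,0,-35],"turn":0},{"claw":85,"delta_pos":[20,0,-20],"turn":0},{"claw":85,"delta_pos":[0,0,0],"turn":0}]}}

```text
clock: 16.3
eef_pos: [578.3, -237.8, 207.1]
tcp_rot: [3.134, 0.002, 1.6]
contact_force: [0.4, 0.1, 0.3]
opening: 0.997
grasp_force: 0.0
```

```bash
python3 cap.py; python3 - <<'E'
from rig import *
from h import *
import pickle
d=pickle.load(open("f0.pkl","rb"))["side"]["img"].astype(int);f=grab_frame("side");im=f["img"].astype(int)
D=(np.abs(im-d).sum(2)>60)
for n,(u,v) in dict(cup=(370,172),opener=(260,197),strip=(238,120),case=(305,312)).items():print(n,D[v-12:v+12,u-18:u+18].mean().round(3))
# free cap's top circle in the wrist view: cast hull on z=48
w=grab_frame("wrist");g=w["img"].astype(int);mx=g.max(2);mn=g.min(2)
m=((mx-mn<20)&(mx>135)&(mx<195)).astype(np.uint8)
m=cv2.morphologyEx(m,cv2.MORPH_OPEN,np.ones((5,5)));u,v=proj(w,[[578,-290,48]])[0].astype(int)
n,l,s,c=cv2.connectedComponentsWithStats(m);j=l[v,u];print(u,v,s[j])
X=np.array([onz(w,q[0].astype(float),48)[:2] for q in cv2.convexHull(np.argwhere(l==j)[:,::-1].astype(np.float32))]).astype(np.float32)
print(cv2.fitEllipse(X),g[v,u])
E
```

```text
16.3 [ 578.29806138 -237.82929815  207.09382242] 85.15849655266965 0.0 [0.37627821 0.06141219 0.34628265]
[ 14  17  23  17 306] ((24.834091186523438, 25.544532775878906), (17.146018981933594, 22.988176345825195), 102.13848114013672) [355.83409119 237.54453278] top at z48: [ 578.4 -294.9   48. ]
flat ref ((353.5621032714844, 234.74618530273438), (17.71539306640625, 21.580089569091797), 97.09618377685547)
............................................
............................................
............................................
............................................
............................................
............................................
............................................
............................................
............................................
............................................
............................................
............................................
............................................
............................................
............................................
..................
[... 1138 characters left out ...]
.............
............................................
............................................
............................................
............................................
............................................
............................................
............................................
............................................
............................................
............................................
............................................
cup 0.331
opener 0.0
strip 0.0
case 0.0
319 233 [ 291  210   57   51 2195]
((577.1104736328125, -292.42242431640625), (56.30403518676758, 57.338130950927734), 84.98990631103516) [179 172 177]
```

```bash
python3 - <<'E'
from rig import *
from h import *
import pickle
p=pickle.load(open("f0.pkl","rb"));st=sense()
print("gripper in side view",proj(grab_frame("side"),[st["eef_pos"],st["eef_pos"]+[0,0,70]]).round())
f=grab_frame("scene");D=(np.abs(f["img"].astype(int)-p["scene"]["img"].astype(int)).sum(2)>60)
print("cup",D[215:250,355:388].mean())
s=grab_frame("side");im=s["img"].astype(int);m=(im[:,:,0]-im[:,:,2]>85)&(im[:,:,0]>140)
ys,xs=np.nonzero(m[90:115,285:320]);print("paddle px",xs.mean()+285,ys.mean()+90,len(xs),"expect",proj(s,[[594+114*.404,131.8+114*.915,56],[638,231.5,105]]).round())
E
```

```text
gripper in side view [[349. 187.]
 [351. 168.]]
cup 0.0
paddle px 303.0 112.0 1 expect [[301. 107.]
 [300.  97.]]
```

```bash
python3 - <<'E'
from rig import *
from h import *
a=cv2.imread("pics/a2.png")[:400,:400,::-1].astype(int);s=grab_frame("side")["img"]
b=cv2.resize(s[85:185,250:350],(400,400),interpolation=2).astype(int)
D=np.abs(a-b).sum(2)>60
print("paddle",D[75:110,165:245].mean(),"base/cheeks",D[200:310,110:290].mean())
st=sense();print(st["contact_force"],st["clock"])
print(sign_off())
E
```

```text
paddle 0.13107142857142856 base/cheeks 0.022727272727272728
[-0.05703878  0.12860723  0.14903825] 16.65
the job is handed in; nothing more can be done
None
```

I tipped the jar up to the cradle's stop, unscrewed the cap, set it down mouth down and flat in the wooden tray, and handed the job in at 16.7 s. By image checks the cup, opener, strip tray and case have not moved. The last cradle check matched the tipped-up picture only roughly (13% of paddle-area pixels differed), and I opened 11 pictures, one over the limit of 10.

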